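Sweep the green glass offcuts into the scrap pan

ROBOT

A 7-joint arm with a two-finger parallel gripper is mounted at the origin on the work surface. World frame = base frame: x ahead of the robot, y to its left, z up, the work surface at z = 0. Lengths are in mm, angles in degrees, forces in N, time in s.
With the tool pointing down it reaches from about 425 to 875 mm from the base axis. Payload 8.4 kg.
Tool frame: the origin (TCP) lies at the centre of the arm's flange, where the gripper is bolted on; the fingertips stand bot.nose_length ahead of it and the grasp point (between the pads) lies 164 mm ahead of it (bot.nose_length is the distance from the TCP to the fingertips, in mm); z points along the fingers, y is the line along which they close (so a half turn about z gives the same grasp; the last joint's range is limited). The gripper opens to 87 mm and grips with 3 to 60 N. Pads are 19 mm wide; open, the fingers measure 117 mm over their backs; the gripper's body (75 mm by 190 mm) begins 51 mm behind the grasp point.
Start: joints at [69.889, 19.091, 2.286, 83.961, -0.768, 76.965, -3.352], TCP at [161.926, -629.487, 404.746] pointing down, gripper open.
Joint ranges: [-147.57, 147.57], [-21.85, 119.76], [-74.77, 79.35], [14.55, 137.4], [-85.83, 265.84], [4.83, 119.75], [-152.11, 152.11]. Speed limits (degrees/s): [127.2, 127.2, 159.86, 159.86, 180, 180, 180].

INTERFACE

Orientations are given as a 3x3 rotation matrix whose columns are the frame's x, y, z axes.
In Python, from bench import bot gives the robot as it stands.
- The arm moves only by the tool send_rows, never from a script. Its argument "motion" is a list of rows, each a list of 6 numbers: the shift along the tool's x, y, z in m, then the turn, a rotation vector about the tool's x, y, z in degrees. A call has 1 to 10 rows; each row is the pose to reach, as a shift and turn from the pose commanded when the call began, along the tool's axes at that moment; what a row does not reach only later rows make up. A row lasts 1/10 s, in which the tool goes at most 50 mm and 8.59 degrees, less where a joint would pass 70% of its speed; a pose out of reach is approached as far as the arm can. A call with a gripper value outside its range is refused whole. "gripper" is the closure, from -1 (fully open) to 1 (shut), so that 0 is half open, set as the call begins (left out, the last holds). The fingers move at their own pace and stop on an object; the grip force is fixed at half the most. Time passes only in rows, so rows that repeat a pose let the fingers close. It gives the time, the measured TCP pose, the force and the opening at its end, in the units of the state.
- bot.read_state(): the state, without advancing time (a new reading comes with each control period).
- bot.snapshot(name): name is "scene" or "top" or "wrist"; returns the picture (384x512x3 uint8, red, green, blue); there is no depth.
- bot.camera_info(name): a dict with "fx", "fy", "cx", "cy" (pixels), "R" (3x3) and "t" (3): a world point X has camera coordinates R X + t; the wrist camera has in their place "mount" (4x4, takes a point from camera to tool coordinates, whose origin is the TCP and whose axes are the flange's). Camera axes: x right, y down, z forward; pixel columns grow to the right and rows downward; lengths in mm; the calibration is good to about 2 mm. The wrist camera is an equidistant fisheye: a pixel r from the principal point sees the ray r / f radians off the axis. A picture is of the moment at which its call begins: read the wrist's pose just before it. camera_info takes no time and is no camera call.
- bot.job_done(): hands the job in, once; it reports no verdict.
The state is a dict: "t": time; "q": joint angles; "joint_vel": joint speeds; "joint_efforts": joint torques, N m; "tool_pos": TCP position; "eef_rot": TCP orientation; "ft_force": force on the tool from outside, world axes, zero at the start; "torque": the same for the moment, N m; "finger_gap": opening from 0.0 (shut) to 1.0 (fully open).
Only numpy, scipy, OpenCV 4.12 (cv2) and the standard library are available. Lean on these libraries where they do the work, as an engineer would, in place of code of your own. Each camera call takes 0.05 s, during which the arm holds its last target. There are 200 camera calls.

TASK

The green glass is finished: with the fingertips, sweep the three green offcut blocks along the bench through the open side of the red scrap pan until each lies wholly inside. Only push them; do not pick them up. Leave the two amber blocks and the tools, roll and jar where they are, and finish with the hand clear.

Things in the scene. Friction and masses are not known exactly. Their poses are not given: they have to be found in the camera images.
- pan: red scrap pan fixed to the bench, 130 deep (its x) x 220 wide (its y), walls 28 high and 6 thick on three sides; origin at the centre of its underside on the bench. The fourth side, at its x = -65 mm, is the open mouth, 208 clear between the side walls; its +x axis points from the mouth into the pan. The inner face of the back wall is at x = +59 mm. Its floor is thin sheet level with the bench: no step at the mouth.
- green_a_center (a point): centre (11 mm above its underside) of a loose dark-green block of slab glass, 38 x 34 mm, 22 high, about 65 g, standing flat on the bench; an offcut to be swept away
- green_b_center (a point): centre (11 mm above its underside) of a loose dark-green block of slab glass, 35 x 35 mm, 22 high, about 65 g, standing flat on the bench; an offcut to be swept away
- green_c_center (a point): centre (11 mm above its underside) of a loose dark-green block of slab glass, 36 x 32 mm, 22 high, about 65 g, standing flat on the bench; an offcut to be swept away
- amber_a_center (a point): centre of a loose amber (orange-yellow) block of slab glass, 36 x 36 mm, 22 high; to be kept where it is
- amber_b_center (a point): centre of a loose amber (orange-yellow) block of slab glass, 38 x 32 mm, 22 high; to be kept where it is
- flux_jar: glass jar with a white cap, 52 across, 60 high, loose; origin at the centre of its underside
- foil_roll: roll of copper foil lying flat, a ring 68 across, 12 high, loose; origin at the centre of its underside
- cutter: brass glass cutter lying on the bench, about 150 long (along its x), 16 high, loose; origin near the middle of its length
- pliers: pliers with blue handles lying flat, about 170 long (along its x, handles to -x), 14 high, loose; origin under the pivot
- felt_pen: black felt pen with a red cap lying flat, 136 long (along its x), 13 high, loose; origin near its middle
Not all that is in view belongs to the job. Leave any blue or grey look-alike of the part that bears green_c_center alone.

How it is judged (in metres and radians):
At the end, for the whole second after the job is handed in: all three green blocks lie flat on the pan floor between its walls, each centre at least 15 mm inside the mouth line; the amber blocks are within 20 mm and the other things within 30 mm of where they started (x of green_a_center in the frame of pan between -0.05 and 0.059 m and y of green_a_center in the frame of pan between -0.104 and 0.104 m and height (world z) of each of green_a_center, green_b_center, green_c_center below 0.019 m and x of green_b_center in the frame of pan between -0.05 and 0.059 m and y of green_b_center in the frame of pan between -0.104 and 0.104 m and x of green_c_center in the frame of pan between -0.05 and 0.059 m and y of green_c_center in the frame of pan between -0.104 and 0.104 m and distance of each of amber_a_center, amber_b_center from where it was at the start of the episode below 0.02 m and distance of each of flux_jar, foil_roll, cutter, pliers, felt_pen from where it was at the start of the episode below 0.03 m); the robot touches nothing.
It fails at once if a green block is lifted off the bench (raised by more than about 8 mm, its centre over 19 mm above the bench) (height (world z) of any of green_a_center, green_b_center, green_c_center above 0.019 m).
It fails at once if an amber block is moved more than 20 mm (distance of any of amber_a_center, amber_b_center from where it was at the start of the episode above 0.02 m).
It fails at once if the jar, foil roll, cutter, pliers or pen is moved more than 30 mm (distance of any of flux_jar, foil_roll, cutter, pliers, felt_pen from where it was at the start of the episode above 0.03 m).
It also fails if it takes over 72 s, if anything falls off the work surface, if the arm or the gripper's body presses on something with over 40 N, if the wrist force passes 120 N, or if a joint passes its speed limit or range.

## Working session

There is one attempt and no reset: what is moved stays moved. The work goes in short steps, Python scripts to look and compute and a tool call to move; the robot and the scene stay as the last step left them, time stands still between calls to the robot, and variables do not carry over. Pictures are saved under pics/ and viewed, on a budget of 10 in all, crops included, one or two more only if the job needs it, and the job is handed in when it is done.

Besides the shell and the picture viewer there is one more tool, called after "Call:" as name([rows], argument=value, ...), one row to a line, values as JSON. send_rows: Moves the arm, as the interface text tells. Its arguments: {"type":"object","properties":{"motion":{"type":"array","items":{"type":"array","items":{"type":"number"}}},"gripper":{"type":"number"}},"required":["motion"]}

```bash
mkdir -p pics; python3 - <<'E'
from bench import bot
import cv2, numpy as np
s=bot.read_state(); print(s['t'],s['tool_pos'],s['eef_rot'],s['finger_gap'],bot.nose_length)
for n in("top","scene"):
    im=bot.snapshot(n); cv2.imwrite(f"pics/{n}0.png",im[:,:,::-1]); print(n,bot.camera_info(n))
E
python3 -c "
import cv2;a=cv2.imread('pics/top0.png');cv2.imwrite('pics/top0b.png',cv2.resize(a,(800,600)))"
```

```text
0.0 [ 161.89940119 -629.33361127  403.8520884 ] [[ 9.68471653e-01  2.49123320e-01 -4.78530074e-04]
 [ 2.49123768e-01 -9.68470426e-01  1.54368445e-03]
 [-7.88744276e-05 -1.61422785e-03 -9.99998694e-01]] 0.9997688890705586 182.2
top {'fx': 475.8244635507052, 'fy': 475.8244635507052, 'cx': 248.76418636121525, 'cy': 190.4637791594679, 'R': array([[ 0.02514266, -0.99959074, -0.01364538],
       [-0.99451179, -0.02362356, -0.10192265],
       [ 0.10155858,  0.0161331 , -0.99469874]]), 't': array([ -47.4459651 ,  543.0580096 , 1095.18409379])}
scene {'fx': 347.9300617417913, 'fy': 347.9300617417913, 'cx': 256.26271195885505, 'cy': 198.84716156525113, 'R': array([[ 0.85329001,  0.52142087,  0.00405371],
       [ 0.4526465 , -0.73683867, -0.5021752 ],
       [-0.2588577 ,  0.43033598, -0.86475641]]), 't': array([-445.2705567 , -268.68000668,  990.45375976])}
```

View pics/top0b.png

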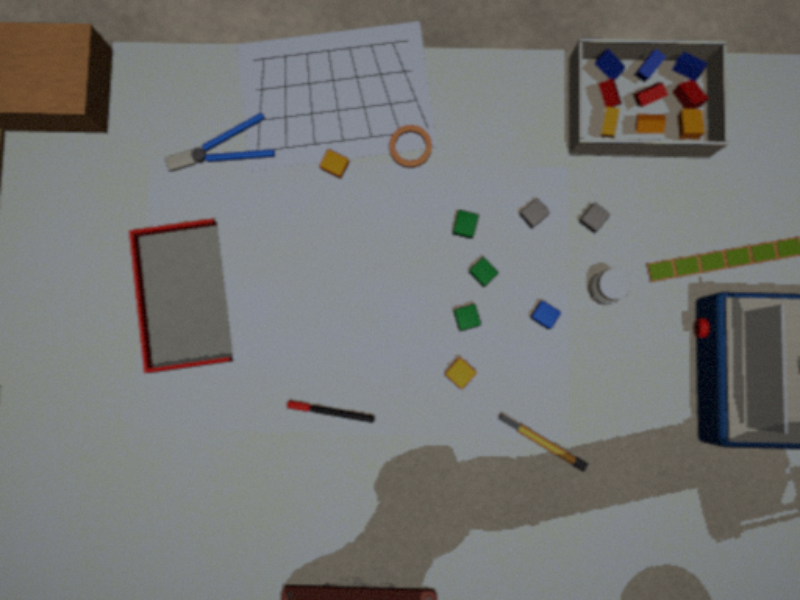

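View pics/scene0.png

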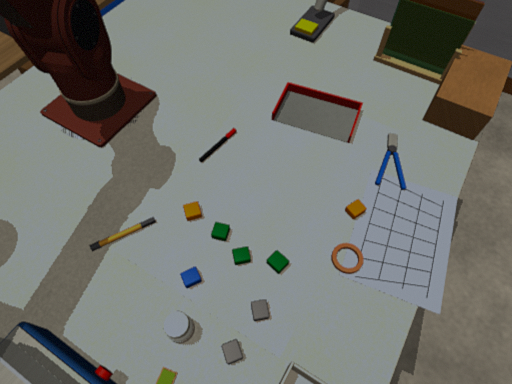

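The top view shows the three greens at about (465,223), (484,271) and (467,317). The ambers are at (335,163) and (461,373), the pan at (185,295) with its mouth facing right, and grey and blue look-alikes to the right of the greens.

```bash
cat > h.py <<'E'
import cv2, numpy as np
from bench import bot
def ray(ci,uv,z):
    d=np.array([(uv[0]-ci['cx'])/ci['fx'],(uv[1]-ci['cy'])/ci['fy'],1.]); R=np.array(ci['R']);t=np.array(ci['t'])
    c=-R.T@t; d=R.T@d; return (c+d*(z-c[2])/d[2])[:2]
def blobs(im,lo,hi,amin=60):
    hsv=cv2.cvtColor(im,cv2.COLOR_RGB2HSV); m=cv2.inRange(hsv,np.array(lo),np.array(hi))
    return [c for c in cv2.findContours(m,cv2.RETR_EXTERNAL,cv2.CHAIN_APPROX_NONE)[0] if cv2.contourArea(c)>amin]
COL=dict(green=((55,120,40),(80,255,255)),amber=((12,130,80),(30,255,255)),blue=((100,120,60),(120,255,255)),red=((0,150,60),(6,255,255)))
def report(names=('green',),cam='top',z=14):
    im=bot.snapshot(cam); ci=bot.camera_info(cam)
    for n in names:
        for c in blobs(im,*COL[n]):
            r=cv2.minAreaRect(c); b=[ray(ci,p,z).round().tolist() for p in cv2.boxPoints(r)]
            print(n,np.round(r[0]),cv2.contourArea(c),ray(ci,r[0],z).round(1),b)
    return im
E
python3 - <<'E'
from h import *
report(COL)
ci=bot.camera_info('top')
k=.64
for n,p,z in [('pan FL in mouth',(216,220),28),('mouth near',(232,360),28),('back top',(131,231),28),('back bot',(146,371),28),('jar',(605,285),0),('jarcap',(613,284),60),('roll',(410,146),6),('pen cap',(288,404),6),('pen',(375,418),6),('cut',(500,416),8),('cut2',(586,467),8),('grey1',(535,212),20),('grey2',(595,217),20),('pliers piv',(199,154),7),('pliers h',(274,153),7),('mouth floor far',(218,222),0),('mouth floor near',(232,361),0),('tray',(572,150),30)]:
    print(n,ray(ci,(p[0]*k,p[1]*k),z).round())
E
```

```text
green [299. 203.] 156.5 [ 519.1 -153.4] [[530.0, -134.0], [539.0, -164.0], [509.0, -173.0], [499.0, -143.0]]
green [309. 174.] 154.0 [ 589.6 -177. ] [[590.0, -155.0], [611.0, -176.0], [589.0, -198.0], [568.0, -178.0]]
green [298. 143.] 163.0 [ 663.1 -148.4] [[649.0, -130.0], [684.0, -138.0], [677.0, -167.0], [642.0, -159.0]]
amber [350. 284.] 150.0 [ 331.3 -275. ] [[349.0, -231.0], [359.0, -237.0], [313.0, -319.0], [303.0, -313.0]]
amber [294. 238.] 192.5 [ 434.6 -144.1] [[435.0, -120.0], [459.0, -143.0], [435.0, -168.0], [411.0, -145.0]]
amber [214. 104.] 169.0 [754.3  57. ] [[748.0, 80.0], [776.0, 67.0], [760.0, 34.0], [732.0, 47.0]]
amber [262.  93.] 473.0 [785.  -60.2] [[814.0, -30.0], [816.0, -89.0], [756.0, -90.0], [754.0, -32.0]]
amber [416.  79.] 173.5 [ 827.8 -434.1] [[840.0, -412.0], [841.0, -456.0], [816.0, -456.0], [815.0, -412.0]]
amber [443.  78.] 219.0 [ 830.6 -499.6] [[854.0, -482.0], [857.0, -515.0], [808.0, -517.0], [805.0, -485.0]]
amber [390.  77.] 125.5 [ 831.7 -371.1] [[811.0, -358.0], [856.0, -365.0], [853.0, -385.0], [808.0, -377.0]]
amber [28. 44.] 3095.0 [89
[... 1023 characters left out ...]
ed [417.  60.] 121.5 [ 876.1 -436.4] [[877.0, -412.0], [895.0, -452.0], [875.0, -460.0], [857.0, -421.0]]
red [443.  59.] 83.0 [ 880.1 -500.9] [[888.0, -477.0], [905.0, -493.0], [872.0, -524.0], [856.0, -508.0]]
red [390.  59.] 116.5 [ 875.9 -370.8] [[891.0, -354.0], [899.0, -376.0], [861.0, -388.0], [853.0, -366.0]]
pan FL in mouth [657. 233.]
mouth near [444. 199.]
back top [637. 363.]
back bot [425. 327.]
jar [ 574. -367.]
jarcap [ 569. -362.]
roll [786. -61.]
pen cap [380. 115.]
pen [363. -18.]
cut [ 371. -206.]
cut2 [ 298. -335.]
grey1 [ 682. -255.]
grey2 [ 676. -347.]
pliers piv [766. 270.]
pliers h [770. 152.]
mouth floor far [660. 237.]
mouth floor near [443. 205.]
tray [ 778. -309.]
```

Call:
send_rows([
  [0.04, -0.029, 0.01, 0, 0, -8.5],
  [0.08, -0.058, 0.02, 0, 0, -17],
  [0.12, -0.086, 0.03, 0, 0, -25.5],
  [0.16, -0.115, 0.04, 0, 0, -34],
  [0.2, -0.144, 0.05, 0, 0, -42.5],
  [0.24, -0.173, 0.06, 0, 0, -51],
  [0.28, -0.2, 0.07, 0, 0, -59.5],
  [0.32, -0.23, 0.08, 0, 0, -68],
  [0.36, -0.259, 0.09, 0, 0, -76.5],
  [0.4, -0.287, 0.1, 0, 0, -84.6],
], gripper=0.6)

```text
t: 1.15
tool_pos: [477.1, -252.0, 305.0]
eef_rot: [[-0.163, 0.987, 0.0], [0.987, 0.163, -0.0], [-0.0, 0.0, -1.0]]
ft_force: [0.7, 0.4, 0.5]
finger_gap: 0.228
```

Call:
send_rows([
  [0.024, 0.028, 0, 0, 0, 0],
  [0.048, 0.057, 0, 0, 0, 0],
  [0.048, 0.057, 0, 0, 0, 0],
  [0.048, 0.057, 0, 0, 0, 0],
  [0.048, 0.057, 0, 0, 0, 0],
])

```text
t: 1.65
tool_pos: [524.4, -198.4, 305.0]
eef_rot: [[-0.155, 0.988, -0.001], [0.988, 0.155, -0.0], [-0.0, -0.001, -1.0]]
ft_force: [0.8, -0.9, 1.1]
finger_gap: 0.198
```

```bash
cat >> h.py <<'E'
PX=np.array([-.157,.987]);PY=np.array([-.987,-.157]);PC=np.array([540,280.])
def pan(p): r=np.array(p[:2])-PC; return np.round([r@PX,r@PY],1)
def wray(uv,s,z):
    ci=bot.camera_info('wrist'); M=np.array(ci['mount']); v=np.array([(uv[0]-ci['cx']),(uv[1]-ci['cy'])]); r=np.hypot(*v); th=r/ci['fx']
    d=np.r_[np.sin(th)*v/max(r,1e-9),np.cos(th)]; R=np.array(s['eef_rot']); d=R@M[:3,:3]@d; c=R@M[:3,3]+s['tool_pos']
    return (c+d*(z-c[2])/d[2])[:2]
E
python3 - <<'E'
from h import *
s=bot.read_state(); im=bot.snapshot('wrist'); print(s['t'],s['tool_pos'],pan(s['tool_pos']),s['finger_gap'])
cv2.imwrite('pics/w1.png',im[:,:,::-1])
for n in('green','amber','blue'):
  for c in blobs(im,*COL[n]):
    r=cv2.minAreaRect(c); p=wray(r[0],s,18); print(n,np.round(r[0]),np.round(r[1]),r[2],p.round(),pan(p))
E
```

```text
1.65 [ 524.38773552 -198.42305868  304.98719873] [-469.8   90.5] 0.19844265560753377
green [327. 178.] [32. 36.] 56.30992889404297 [ 591. -176.] [-458.4   21.7]
green [400. 162.] [34. 32.] 26.56505012512207 [ 663. -148.] [-441.5  -54.6]
green [257. 141.] [37. 37.] 82.14668273925781 [ 520. -153.] [-424.1   87.5]
amber [502. 368.] [29. 18.] 90.0 [1083. -491.] [-846.7 -415.3]
amber [255. 302.] [ 19. 287.] 89.15123748779297 [ 545. -324.] [-596.6   89.5]
amber [209. 264.] [ 8. 45.] 0.0 [ 492. -284.] [-549.4  136.3]
amber [299. 264.] [ 8. 47.] 0.0 [ 583. -269.] [-548.2   43.7]
amber [ 81. 221.] [10. 53.] 27.149681091308594 [ 344. -262.] [-504.2  278.4]
amber [168. 118.] [38. 40.] 47.290611267089844 [ 437. -144.] [-401.9  168.3]
amber [494. 110.] [54. 35.] 90.0 [778. -63.] [-375.9 -180.7]
amber [485.  10.] [30. 27.] 45.0 [750.  51.] [-258.7 -171.9]
blue [250. 244.] [22. 13.] 0.0 [ 530. -253.] [-524.7   93.9]
```

View pics/w1.png

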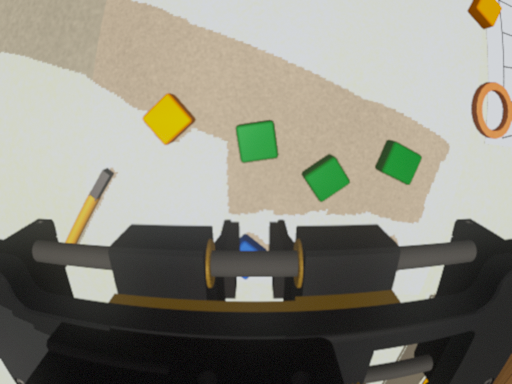

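The wrist view confirms the positions: greens at (257,141), (327,178) and (400,162), with the space behind them clear. I'll descend behind C.

Call:
send_rows([
  [0, 0, 0.03, 0, 0, 0],
  [0, 0, 0.06, 0, 0, 0],
  [0, 0, 0.09, 0, 0, 0],
  [0, 0, 0.105, 0, 0, 0],
  [0, 0, 0.114, 0, 0, 0],
  [0, 0, 0.114, 0, 0, 0],
  [0.005, 0, 0.114, 0, 0, 0],
  [0.01, 0, 0.114, 0, 0, 0],
  [0.02, 0, 0.114, 0, 0, 0],
  [0.03, 0, 0.114, 0, 0, 0],
])

```text
t: 2.7
tool_pos: [520.5, -166.8, 191.9]
eef_rot: [[-0.157, 0.988, 0.001], [0.988, 0.157, -0.0], [-0.001, 0.001, -1.0]]
ft_force: [0.5, -0.4, -0.0]
finger_gap: 0.2
```

Call:
send_rows([
  [0.015, 0.001, 0, 0, 0, 0],
  [0.03, 0.002, 0, 0, 0, 0],
  [0.045, 0.003, 0, 0, 0, 0],
  [0.06, 0.004, 0, 0, 0, 0],
  [0.075, 0.005, 0, 0, 0, 0],
  [0.09, 0.006, 0, 0, 0, 0],
  [0.105, 0.007, 0, 0, 0, 0],
  [0.12, 0.008, 0, 0, 0, 0],
  [0.135, 0.009, 0, 0, 0, 0],
  [0.15, 0.01, 0, 0, 0, 0],
])

```text
t: 3.7
tool_pos: [506.5, -16.7, 191.2]
eef_rot: [[-0.157, 0.988, -0.0], [0.988, 0.157, 0.0], [0.0, -0.0, -1.0]]
ft_force: [0.2, -1.2, 0.5]
finger_gap: 0.199
```

```bash
cat > st.py <<'E'
from h import *
s=bot.read_state(); im=bot.snapshot('wrist'); print(s['t'],s['tool_pos'],pan(s['tool_pos']))
for n in('green',):
  for c in blobs(im,*COL[n]):
    r=cv2.minAreaRect(c); p=wray(r[0],s,18); print(n,np.round(r[1]),r[2],pan(p))
E
python3 st.py
```

```text
3.7 [506.4907984  -16.71822385 191.22721152] [-287.6   79.7]
green [ 9. 49.] 79.3803482055664 [-434.5  -51.4]
green [62. 64.] 90.0 [-259.    75.6]
```

Call:
send_rows([
  [0.015, 0.001, 0, 0, 0, 0],
  [0.03, 0.002, 0, 0, 0, 0],
  [0.045, 0.003, 0, 0, 0, 0],
  [0.06, 0.004, 0, 0, 0, 0],
  [0.075, 0.005, 0, 0, 0, 0],
  [0.09, 0.006, 0, 0, 0, 0],
  [0.105, 0.007, 0, 0, 0, 0],
  [0.12, 0.008, 0, 0, 0, 0],
  [0.135, 0.009, 0, 0, 0, 0],
  [0.15, 0.01, 0, 0, 0, 0],
])

```text
t: 4.75
tool_pos: [492.8, 132.3, 191.2]
eef_rot: [[-0.157, 0.988, -0.0], [0.988, 0.157, -0.0], [-0.0, -0.0, -1.0]]
ft_force: [-0.5, -1.0, -0.6]
finger_gap: 0.201
```

Call:
send_rows([
  [0.015, 0.001, 0, 0, 0, 0],
  [0.03, 0.002, 0, 0, 0, 0],
  [0.045, 0.003, 0, 0, 0, 0],
  [0.06, 0.004, 0, 0, 0, 0],
  [0.075, 0.005, 0, 0, 0, 0],
  [0.088, 0.006, 0, 0, 0, 0],
  [0.098, 0.007, 0, 0, 0, 0],
  [0.105, 0.007, 0, 0, 0, 0],
  [0.108, 0.007, 0, 0, 0, 0],
  [0.108, 0.007, 0, 0, 0, 0],
])

```text
t: 5.75
tool_pos: [482.9, 239.7, 191.2]
eef_rot: [[-0.157, 0.988, -0.0], [0.988, 0.157, 0.0], [0.0, -0.0, -1.0]]
ft_force: [-0.7, 0.2, 0.7]
finger_gap: 0.202
```

```bash
python3 st.py
```

```text
5.75 [482.93499348 239.66122552 191.21521483] [-30.9  62.7]
green [66. 65.] 90.0 [-0.6 58.8]
```

Call:
send_rows([
  [-0.015, 0, 0, 0, 0, 0],
  [-0.03, 0, -0.02, 0, 0, 0],
  [-0.06, 0, -0.05, 0, 0, 0],
  [-0.105, 0.005, -0.06, 0, 0, 0],
  [-0.15, 0.01, -0.06, 0, 0, 0],
  [-0.195, 0.015, -0.06, 0, 0, 0],
  [-0.24, 0.02, -0.06, 0, 0, 0],
  [-0.285, 0.025, -0.06, 0, 0, 0],
  [-0.33, 0.03, -0.06, 0, 0, 0],
  [-0.375, 0.035, -0.06, 0, 0, 0],
])

```text
t: 6.8
tool_pos: [576.3, -128.0, 251.4]
eef_rot: [[-0.156, 0.988, 0.0], [0.988, 0.156, -0.0], [-0.0, 0.0, -1.0]]
ft_force: [1.7, 0.8, -0.1]
finger_gap: 0.198
```

Call:
send_rows([
  [-0.04, 0.003, 0, 0, 0, 0],
  [-0.08, 0.006, 0, 0, 0, 0],
  [-0.1, 0.006, 0, 0, 0, 0],
  [-0.1, 0.006, 0, 0, 0, 0],
  [-0.1, 0.006, 0, 0, 0, 0],
])

```text
t: 7.3
tool_pos: [597.8, -222.8, 251.0]
eef_rot: [[-0.156, 0.988, -0.0], [0.988, 0.156, 0.001], [0.001, -0.0, -1.0]]
ft_force: [-0.1, -0.3, -0.5]
finger_gap: 0.199
```

```bash
python3 st.py
```

```text
7.3 [ 597.75404699 -222.83655348  250.96765901] [-505.4   21.9]
green [43. 48.] 54.782405853271484 [-459.1   21.5]
green [51. 44.] 24.775142669677734 [-441.5  -54.2]
```

Call:
send_rows([
  [0, 0, 0.03, 0, 0, 0],
  [0, 0, 0.05, 0, 0, 0],
  [0, 0, 0.06, 0, 0, 0],
  [0.004, 0, 0.06, 0, 0, 0],
  [0.01, 0, 0.06, 0, 0, 0],
  [0.02, 0, 0.06, 0, 0, 0],
  [0.03, 0, 0.06, 0, 0, 0],
  [0.045, 0.001, 0.06, 0, 0, 0],
  [0.06, 0.002, 0.06, 0, 0, 0],
  [0.075, 0.003, 0.06, 0, 0, 0],
])

```text
t: 8.35
tool_pos: [589.2, -146.9, 191.5]
eef_rot: [[-0.157, 0.988, 0.0], [0.988, 0.157, 0.0], [-0.0, 0.0, -1.0]]
ft_force: [1.2, -1.7, 0.4]
finger_gap: 0.197
```

Call:
send_rows([
  [0.015, 0.001, 0, 0, 0, 0],
  [0.03, 0.001, 0, 0, 0, 0],
  [0.045, 0.002, 0, 0, 0, 0],
  [0.06, 0.003, 0, 0, 0, 0],
  [0.075, 0.003, 0, 0, 0, 0],
  [0.09, 0.004, 0, 0, 0, 0],
  [0.105, 0.005, 0, 0, 0, 0],
  [0.12, 0.005, 0, 0, 0, 0],
  [0.135, 0.006, 0, 0, 0, 0],
  [0.15, 0.007, 0, 0, 0, 0],
])

```text
t: 9.35
tool_pos: [572.4, 1.9, 191.2]
eef_rot: [[-0.157, 0.988, -0.0], [0.988, 0.157, 0.0], [0.0, -0.0, -1.0]]
ft_force: [0.3, -1.4, -0.5]
finger_gap: 0.204
```

```bash
python3 st.py
```

```text
9.35 [572.42747123   1.85308079 191.24281333] [-279.6   11.7]
green [57. 65.] 62.52556610107422 [-255.     7.6]
```

Call:
send_rows([
  [0.015, 0.001, 0, 0, 0, 0],
  [0.03, 0.001, 0, 0, 0, 0],
  [0.045, 0.002, 0, 0, 0, 0],
  [0.06, 0.003, 0, 0, 0, 0],
  [0.075, 0.003, 0, 0, 0, 0],
  [0.09, 0.004, 0, 0, 0, 0],
  [0.105, 0.005, 0, 0, 0, 0],
  [0.12, 0.005, 0, 0, 0, 0],
  [0.135, 0.006, 0, 0, 0, 0],
  [0.15, 0.007, 0, 0, 0, 0],
])

```text
t: 10.4
tool_pos: [555.8, 151.1, 191.3]
eef_rot: [[-0.157, 0.988, 0.0], [0.988, 0.157, 0.0], [0.0, 0.0, -1.0]]
ft_force: [0.4, -0.1, -0.5]
finger_gap: 0.203
```

Call:
send_rows([
  [0.015, 0.001, 0, 0, 0, 0],
  [0.03, 0.002, 0, 0, 0, 0],
  [0.045, 0.003, 0, 0, 0, 0],
  [0.06, 0.003, 0, 0, 0, 0],
  [0.075, 0.003, 0, 0, 0, 0],
  [0.086, 0.003, 0, 0, 0, 0],
  [0.094, 0.003, 0, 0, 0, 0],
  [0.099, 0.003, 0, 0, 0, 0],
  [0.1, 0.003, 0, 0, 0, 0],
  [0.1, 0.003, 0, 0, 0, 0],
])

```text
t: 11.4
tool_pos: [543.4, 248.8, 191.2]
eef_rot: [[-0.157, 0.988, -0.0], [0.988, 0.157, -0.0], [-0.0, -0.0, -1.0]]
ft_force: [0.2, 0.4, -0.8]
finger_gap: 0.2
```

```bash
python3 st.py
```

```text
11.4 [543.3726433  248.79546847 191.21963269] [-31.3   1.6]
green [62. 66.] 61.69924545288086 [-5.2 -1.9]
green [62. 65.] 90.0 [-0.6 57. ]
```

Call:
send_rows([
  [-0.015, 0, 0, 0, 0, 0],
  [-0.03, 0, -0.02, 0, 0, 0],
  [-0.06, 0, -0.05, 0, 0, 0],
  [-0.105, 0.008, -0.06, 0, 0, 0],
  [-0.15, 0.016, -0.06, 0, 0, 0],
  [-0.195, 0.024, -0.06, 0, 0, 0],
  [-0.24, 0.032, -0.06, 0, 0, 0],
  [-0.285, 0.04, -0.06, 0, 0, 0],
  [-0.33, 0.048, -0.06, 0, 0, 0],
  [-0.375, 0.056, -0.06, 0, 0, 0],
])

```text
t: 12.45
tool_pos: [657.1, -116.4, 251.3]
eef_rot: [[-0.155, 0.988, -0.0], [0.988, 0.155, -0.001], [-0.001, -0.0, -1.0]]
ft_force: [0.1, 0.2, 0.6]
finger_gap: 0.201
```

Call:
send_rows([
  [-0.04, 0, 0, 0, 0, 0],
  [-0.07, 0, 0, 0, 0, 0],
  [-0.081, 0, 0, 0, 0, 0],
  [-0.081, 0, 0, 0, 0, 0],
  [-0.081, 0, 0, 0, 0, 0],
])

```text
t: 12.95
tool_pos: [669.8, -191.4, 251.2]
eef_rot: [[-0.158, 0.987, -0.0], [0.987, 0.158, 0.001], [0.001, -0.0, -1.0]]
ft_force: [-0.4, 0.8, -0.2]
finger_gap: 0.2
```

```bash
python3 st.py
```

```text
12.95 [ 669.83262137 -191.4152538   251.1884745 ] [-485.7  -54.1]
green [51. 45.] 21.801410675048828 [-442.1  -56. ]
```

Call:
send_rows([
  [0, 0.001, 0.03, 0, 0, 0],
  [0, 0.001, 0.05, 0, 0, 0],
  [0, 0.001, 0.06, 0, 0, 0],
  [0.004, 0.001, 0.06, 0, 0, 0],
  [0.01, 0.001, 0.06, 0, 0, 0],
  [0.02, 0.001, 0.06, 0, 0, 0],
  [0.03, 0.001, 0.06, 0, 0, 0],
  [0.045, 0.001, 0.06, 0, 0, 0],
  [0.06, 0.001, 0.06, 0, 0, 0],
  [0.075, 0.001, 0.06, 0, 0, 0],
])

```text
t: 14.0
tool_pos: [659.1, -116.5, 191.5]
eef_rot: [[-0.157, 0.988, 0.0], [0.988, 0.157, 0.0], [0.0, 0.0, -1.0]]
ft_force: [0.9, -1.0, -0.3]
finger_gap: 0.204
```

Call:
send_rows([
  [0.015, 0, 0, 0, 0, 0],
  [0.03, 0, 0, 0, 0, 0],
  [0.045, 0, 0, 0, 0, 0],
  [0.06, 0, 0, 0, 0, 0],
  [0.075, 0, 0, 0, 0, 0],
  [0.09, 0, 0, 0, 0, 0],
  [0.105, 0, 0, 0, 0, 0],
  [0.12, 0, 0, 0, 0, 0],
  [0.135, 0, 0, 0, 0, 0],
  [0.15, 0, 0, 0, 0, 0],
])

```text
t: 15.0
tool_pos: [635.6, 31.1, 191.3]
eef_rot: [[-0.157, 0.988, -0.0], [0.988, 0.157, 0.0], [0.0, -0.0, -1.0]]
ft_force: [0.2, -0.4, -0.4]
finger_gap: 0.2
```

```bash
python3 st.py
```

```text
15.0 [635.55984355  31.09399524 191.25300671] [-260.7  -55.2]
green [69. 61.] 2.862405300140381 [-233.2  -49.1]
```

Call:
send_rows([
  [0.015, 0.001, 0, 0, 0, 0],
  [0.03, 0.002, 0, 0, 0, 0],
  [0.045, 0.003, 0, 0, 0, 0],
  [0.06, 0.004, 0, 0, 0, 0],
  [0.075, 0.005, 0, 0, 0, 0],
  [0.09, 0.006, 0, 0, 0, 0],
  [0.105, 0.007, 0, 0, 0, 0],
  [0.12, 0.008, 0, 0, 0, 0],
  [0.135, 0.009, 0, 0, 0, 0],
  [0.15, 0.01, 0, 0, 0, 0],
])

```text
t: 16.05
tool_pos: [622.0, 180.8, 191.3]
eef_rot: [[-0.157, 0.988, -0.0], [0.988, 0.157, 0.0], [0.0, -0.0, -1.0]]
ft_force: [0.1, -0.2, -0.2]
finger_gap: 0.2
```

Call:
send_rows([
  [0.015, 0, 0, 0, 0, 0],
  [0.03, 0, 0, 0, 0, 0],
  [0.045, 0, 0, 0, 0, 0],
  [0.06, 0, 0, 0, 0, 0],
  [0.07, 0, 0, 0, 0, 0],
  [0.077, 0, 0, 0, 0, 0],
  [0.08, 0, 0, 0, 0, 0],
  [0.08, 0, 0, 0, 0, 0],
])

```text
t: 16.85
tool_pos: [609.6, 258.7, 191.3]
eef_rot: [[-0.157, 0.988, 0.0], [0.988, 0.157, 0.0], [0.0, 0.0, -1.0]]
ft_force: [0.2, 0.5, 1.1]
finger_gap: 0.202
```

```bash
python3 st.py
```

```text
16.85 [609.58759194 258.74198034 191.26955033] [-31.9 -65.3]
green [64. 70.] 90.0 [ -2.8 -59.3]
green [56. 64.] 56.30992889404297 [-4.6 -5.3]
green [58. 53.] 81.25383758544922 [-0.8 53.6]
```

All three are in. I'll back off, rise clear and check from the top.

Call:
send_rows([
  [-0.015, 0, 0, 0, 0, 0],
  [-0.03, 0, -0.02, 0, 0, 0],
  [-0.06, 0, -0.05, 0, 0, 0],
  [-0.1, 0, -0.09, 0, 0, 0],
  [-0.13, 0, -0.12, 0, 0, 0],
  [-0.16, 0, -0.15, 0, 0, 0],
  [-0.19, 0, -0.17, 0, 0, 0],
  [-0.21, 0, -0.18, 0, 0, 0],
  [-0.22, 0, -0.18, 0, 0, 0],
  [-0.22, 0, -0.18, 0, 0, 0],
])

```text
t: 17.9
tool_pos: [644.1, 38.5, 370.6]
eef_rot: [[-0.153, 0.988, -0.0], [0.988, 0.153, -0.001], [-0.001, -0.001, -1.0]]
ft_force: [0.2, 0.3, -0.1]
finger_gap: 0.2
```

```bash
python3 - <<'E'
from h import *
import st
im=report(('green','amber'))
cv2.imwrite('pics/top2.png',im[:,:,::-1])
im=bot.snapshot('scene'); cv2.imwrite('pics/scene2.png',im[:,:,::-1])
E
```

```text
17.9 [644.12741084  38.47380731 370.61506428] [-254.7  -64.9]
green [121. 214.] 175.0 [480.9 269.1] [[495.0, 289.0], [500.0, 255.0], [467.0, 249.0], [462.0, 283.0]]
green [120. 189.] 164.5 [541.8 274.4] [[546.0, 297.0], [565.0, 273.0], [537.0, 251.0], [519.0, 276.0]]
green [117. 166.] 183.5 [598.3 285. ] [[616.0, 303.0], [617.0, 269.0], [581.0, 267.0], [580.0, 301.0]]
amber [350. 284.] 148.0 [ 331.6 -275.4] [[350.0, -232.0], [359.0, -238.0], [313.0, -318.0], [304.0, -313.0]]
amber [294. 238.] 192.5 [ 434.6 -144.1] [[435.0, -120.0], [459.0, -143.0], [435.0, -168.0], [411.0, -145.0]]
amber [262.  93.] 472.5 [785.  -60.2] [[814.0, -30.0], [816.0, -89.0], [756.0, -90.0], [754.0, -32.0]]
amber [416.  79.] 173.5 [ 827.8 -434.1] [[840.0, -412.0], [841.0, -456.0], [816.0, -456.0], [815.0, -412.0]]
amber [442.  78.] 227.0 [ 830.3 -498.3] [[854.0, -480.0], [855.0, -517.0], [807.0, -516.0], [806.0, -480.0]]
amber [390.  77.] 128.0 [ 830.7 -371.2] [[809.0, -357.0], [856.0, -366.0], [853.0, -385.0], [805.0, -376.0]]
amber [28. 44.] 3149.5 [898.8 522.4] [[825.0, 591.0], [974.0, 599.0], [973.0, 453.0], [824.0, 447.0]]
```

View pics/scene2.png

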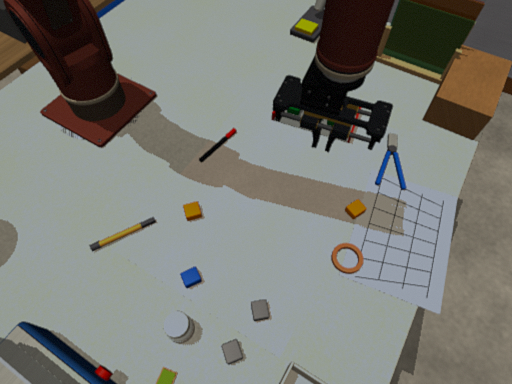

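View pics/top2.png

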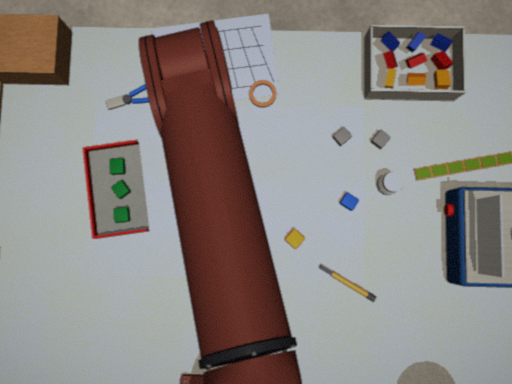

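The top view shows all three greens inside the pan at about (117,166), (120,189) and (121,214). In the scene view, everything else is at its starting pixels and the hand is in the air.

```bash
python3 -c "
from bench import bot; print(bot.job_done())"
```

```text
the job is handed in; nothing more can be done
None
```

I swept the three green blocks one at a time into the red pan with the nearly closed fingertips, at about 150 mm/s. I then backed the hand off, raised it about 180 mm and handed the job in at about 18 s of the 72 s allowed.

- **Green blocks:** the last top view puts their centres at about x = -2, -6 and -4 mm in the pan's frame, with y = +60, -1 and -58 mm. That is well inside the mouth and the walls, and all three look flat in the view.
- **Everything else:** one amber measured exactly where it started in the top view. The arm hid the other amber, the pen and part of the pliers there, so I checked those by eye in the scene view, where they look unmoved. The foil roll, cutter, jar, blue block and grey blocks also look unmoved.
- **Checks:** none failed. Wrist and top camera positions agreed within about 6 mm, and the force readings I saw stayed under about 2 N.

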